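# Post a tape roll through the spring flap of the drop box

### The arm

A 6-joint arm with a two-finger parallel gripper is mounted at the origin on the work surface; the furniture and walls round the work are solid. World frame = base frame: x ahead of the robot, y to its left, z up, the work surface at z = 0. Lengths are in m, angles in rad, forces in N, time in s.
With the tool pointing down it reaches from about 0.25 to 0.725 m from the base axis. Payload 9.7 kg.
Tool frame: the origin (TCP) lies at the very end of the fingers, on their centre line; the grasp point (between the pads) lies ctrl.hold_point_z behind it (ctrl.hold_point_z is the distance from the TCP to the grasp point, in m); z points along the fingers, y is the line along which they close (so a half turn about z gives the same grasp; the last joint's range is limited). The gripper opens to 85 mm and grips with 20 to 120 N. Pads are 22 mm wide; open, the fingers measure 114 mm over their backs; the gripper's body (76 mm by 85 mm) begins 54 mm behind the grasp point. The pads swing forward as they close: fully open they stand 13 mm farther back than shut.
Start: joints at [1.343, 0.087, 0.176, 1.66, 0, 1.571], TCP at [0.124, 0.536, 0.231] pointing down, gripper open.
Joint ranges: [-3.13, 3.13], [-0.85, 1.81], [-1.15, 1.24], [-2.2, 2.28], [-1.44, 1.52], [-3.14, 3.14]. Speed limits (rad/s): [2.22, 2.22, 2.57, 3.14, 3.14, 3.14].

### API

Orientations are given as [roll, pitch, yaw] about the fixed x, y, z axes, in that order (R = Rz(yaw) Ry(pitch) Rx(roll)).
In Python, from plant import ctrl, optics, job gives the robot as it stands.
- The arm moves only by the tool servo_tool, never from a script. Its argument "moves" is one flat list of numbers, 7 for each row, row after row: the shift along the world's x, y, z in cm, then the turn, a rotation vector about the world's x, y, z in rad, then the closure in counts, from 0 (fully open) to 255 (shut). A call has 1 to 20 rows; each row is the pose to reach, as a shift and turn from the pose commanded when the call began; what a row does not reach only later rows make up. A row lasts 1/12 s, in which the tool goes at most 41.7 mm and 7.16 degrees, less where a joint would pass 70% of its speed; a pose out of reach is approached as far as the arm can. A call with a gripper value outside its range is refused whole. The fingers move at their own pace and stop on an object; "newtons" is the grip in N (left out, the last holds). Time passes only in rows, so rows that repeat a pose let the fingers close. It gives the time, the measured TCP pose, the force, the opening and the grip force at its end, in the units of the state.
- ctrl.read_state(): the state, without advancing time (a new reading comes with each control period).
- optics.read_camera(name): name is "side" or "top" or "wrist"; returns the picture (384x512x3 uint8, red, green, blue); there is no depth.
- optics.camera_model(name): a dict with "camera_matrix" (3x3 intrinsics, pixels), "origin" and "rotation" of the camera in the world. Camera axes: x right, y down, z forward; pixel columns grow to the right and rows downward; lengths in m; the calibration is good to about 2 mm. The wrist camera is an equidistant fisheye: a pixel r from the principal point sees the ray r / f radians off the axis. A picture is of the moment at which its call begins: read the wrist's pose just before it. camera_model takes no time and is no camera call; for the wrist camera it gives the pose at the moment of the call.
- job.sign_off(): hands the job in; it is judged then, once.
The state is a dict: "time": time; "qpos": joint angles; "qd": joint speeds; "joint_efforts": joint torques, N m; "tool_pos": TCP position; "tcp_rot": TCP orientation; "wrist_force": force on the tool from outside, world axes, zero at the start; "torque": the same for the moment, N m; "grip_width": finger opening in m; "grasp_force": force on a finger pad.
Only numpy, scipy, OpenCV 4.12 (cv2) and the standard library are available. Lean on these libraries where they do the work, as an engineer would, in place of code of your own. Each camera call takes 0.05 s, during which the arm holds its last target. There are 200 camera calls.

### The job

Post the yellow roll of tape into the white drop box on the table: push the orange spring flap inward with one finger before the roll gets to it and keep it held open with that finger, while your other finger pushes the roll along the lane and over the sill so that it drops into the well. Nothing is to be pinched or lifted: the roll only slides. Finish with the roll resting down in the well (flat or leaning), the flap swung shut again, the hand clear, and everything else on the table left where it stands.

Things in the scene. Friction and masses are not known exactly. Their poses are not given: they have to be found in the camera images.
- drop_box: White drop box, fixed, 273 mm long, 103 wide. Origin on the table under the shut flap, on the lane's middle line; x runs level along the lane into the box, y left, z up. Lane x -150 to -12 mm: wooden floor at z 50, guides with inner faces y +-32, tops z 62. Jambs beside the doorway: x -8 to 4, tops z 96, outside y -54 and 37. No lintel: lane, doorway and well are open from above.
- sill (a point): Middle of the sill, the edge where the lane floor ends above the well (drop box x -12, y 0, z 50 mm). It lies 12 mm before the plane of the shut flap. Once its centre is a few mm past the sill the roll tips into the well by itself.
- well_center (a point): Point on the floor of the open-topped well behind the flap (drop box x 53, y 0, z 5 mm). The well's inner faces lie at x -12 and 118 mm and y -55 and 38 mm; its walls reach z 93 mm. The level line from sill to here is the lane's direction.
- flap (a joint): Orange spring flap across the doorway, 82 mm wide, 4 thick, z 53 to 93 mm, on an upright hinge at drop box x 0, y -50 mm. 0 rad = shut; positive = free edge swung inward over the well, at most 1.5; it cannot open towards the lane. Its spring shuts it with 0.06 N m at 0, 0.15 N m at 1.5 rad: a few newtons open it. A finger more than about 70 mm past the doorway slips off its free edge.
- flap_edge (a point): Middle of the flap's free upright edge, 84 mm from the hinge, 72 mm above the table.
- roll_center (a point): Centre, half-way up, of the yellow striped roll of paper tape lying flat on the lane: 48 mm across, 19 mm high, about 30 g. It starts 82 to 118 mm before the flap, within 5 mm of the lane's middle line; two fingers 55 to 85 mm apart can stand astride it along the lane, one before and one behind it.
- teal_roll: Bystander, to be left alone: teal striped roll of paper tape lying flat, 54 mm across, 15 mm high. Origin at the centre of its underside.
- pink_roll: Bystander, to be left alone: pink striped roll of paper tape lying flat, 48 mm across, 15 mm high. Origin at the centre of its underside.
- ink_tin: Bystander, to be left alone: round pale ink pad tin, 62 mm across, 20 mm high. Origin at the centre of its underside.
- red_candle: Bystander, to be left alone: round candle tin, white over dusty red, 66 mm across, 30 mm high. Origin at the centre of its underside.
- stamp: Bystander, to be left alone: wooden stamp with a dark turned handle, 40x40 mm, 74 mm high. Origin at the centre of its underside.
- jar: Bystander, to be left alone: small clear jar with a white lid and coloured filling, 48x52 mm, 80 mm high. Origin at the centre of its underside.
- roll: The same yellow roll; origin at the centre of its underside.
Not all that is in view belongs to the job. Leave any brown look-alike of the roll alone.

How it is judged:
By the outcome, as a careful person would: the job done as asked, in the order asked, and still so for the second after the job is handed in, with the robot touching nothing.
It also fails if it takes over 35 s, if anything falls off the work surface, if the arm or the gripper's body presses on something with over 40 N, if the wrist force passes 120 N, or if a joint passes its speed limit or range.

## Working session

There is one attempt and no reset: what is moved stays moved. The work goes in short steps, Python scripts to look and compute and a tool call to move; the robot and the scene stay as the last step left them, time stands still between calls to the robot, and variables do not carry over. Pictures are saved under pics/ and viewed, at most 10 in all, crops included, and the job is handed in when it is done.

Besides the shell and the picture viewer there is one more tool, called after "Request:" as a command line: name --argument value ..., lists and objects as JSON in quotes. servo_tool: Moves the arm, as the interface text tells. Its arguments: {"type":"object","properties":{"moves":{"type":"array","items":{"type":"number"}},"newtons":{"type":"number"}},"required":["moves"]}

```bash
mkdir -p pics
python3 - <<'E'
from plant import ctrl, optics, job
import cv2, numpy as np
s=ctrl.read_state(); print(s, ctrl.hold_point_z)
for n in ["top","side"]:
    im=optics.read_camera(n); cv2.imwrite(f"pics/{n}0.png",im[:,:,::-1]); m=optics.camera_model(n); print(n,m)
a=cv2.imread("pics/top0.png");b=cv2.imread("pics/side0.png")
cv2.imwrite("pics/t0.png",cv2.resize(a,(784,588),interpolation=cv2.INTER_CUBIC))
cv2.imwrite("pics/s0.png",cv2.resize(b,(784,588),interpolation=cv2.INTER_CUBIC))
E
```

```text
{'time': 0.0, 'qpos': array([ 1.34300952e+00,  8.74540104e-02,  1.75102599e-01,  1.65979314e+00,
       -8.56114658e-06,  1.57080408e+00]), 'qd': array([-0.00067582,  0.00156843,  0.0007634 ,  0.00126779, -0.00134847,
        0.00036393]), 'joint_efforts': array([-5.35294857e-04, -5.20386314e+01,  4.64808583e+01,  1.59411225e-02,
       -3.24225834e-05,  2.47266016e-06]), 'tool_pos': array([0.12415082, 0.53556056, 0.23057022]), 'tcp_rot': array([-3.14024443e+00,  8.57158684e-06,  2.91379811e+00]), 'wrist_force': array([ 0.47459342,  0.24986502, -0.1687579 ]), 'torque': array([0.01885254, 0.01221299, 0.02937922]), 'grasp_force': 0.0, 'grip_width': 0.08544122446773118} 0.0187
top {'camera_matrix': array([[375.16318834,   0.        , 256.1739575 ],
       [  0.        , 375.16318834, 193.76533259],
       [  0.        ,   0.        ,   1.        ]]), 'origin': array([ 0.23541414, -0.0118845 ,  1.25196232]), 'rotation': array([-2.95412702e+00,  1.76968501e-03, -1.60128876e+00])}
side {'camera_matrix': array([[372.52888256,   0.        , 259.96654558],
       [  0.        , 372.52888256, 195.41179834],
       [  0.        ,   0.        ,   1.        ]]), 'origin': array([-0.03583317, -0.90149251,  0.46708329]), 'rotation': array([-1.93911136,  0.01413036, -0.52623791])}
```

View pics/t0.png

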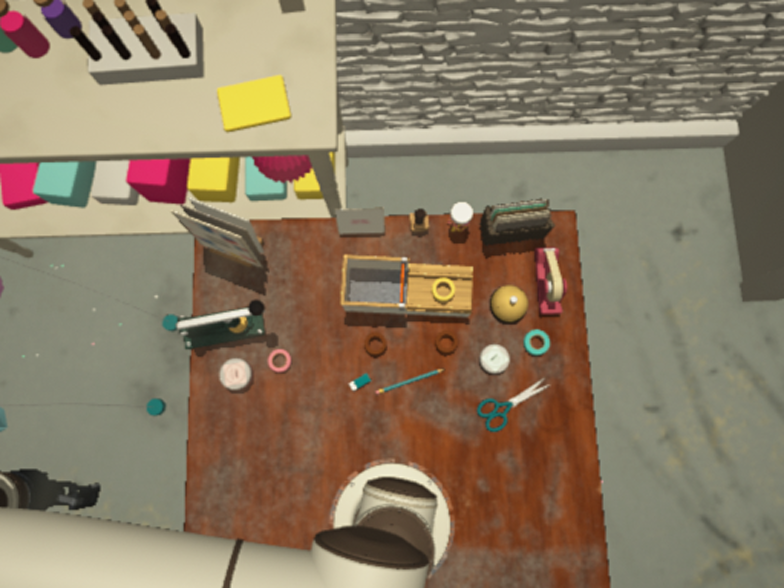

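View pics/s0.png

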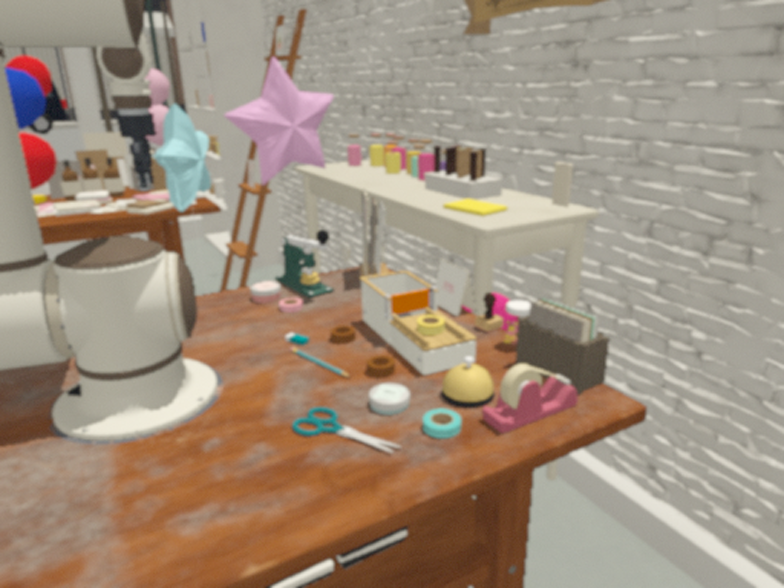

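The top view shows the drop box at (342–473, 255–320) in the 784-wide picture: well on the left, orange flap at (405,285). The one yellow roll lies on the lane at (443,290). The two brown rolls at (375,345) and (446,343) are look-alikes on the table and are to be left alone. The side view agrees, with the flap at (410,300) and the yellow roll at (431,323).

```bash
cat > h.py <<'E'
import numpy as np, cv2
from scipy.spatial.transform import Rotation as R
from plant import ctrl, optics, job
def ray(n,px,m=None):
    m=m or optics.camera_model(n); K=m["camera_matrix"]
    u=(np.atleast_2d(px)-K[:2,2])/[K[0,0],K[1,1]]
    if n=="wrist":
        r=np.linalg.norm(u,axis=1,keepdims=True); d=np.c_[np.sin(r)*u/np.maximum(r,1e-9),np.cos(r)]
    else: d=np.c_[u,np.ones(len(u))]
    return m["origin"], R.from_euler("xyz",m["rotation"]).apply(d)
def onz(n,px,z,m=None):
    o,d=ray(n,px,m); return o+d*((z-o[2])/d[:,2])[:,None]
def mask(im,lo,hi,box=None):   # hsv; box x0,x1,y0,y1
    k=cv2.inRange(cv2.cvtColor(im,cv2.COLOR_RGB2HSV),lo,hi)
    if box:
        z=np.zeros_like(k); x0,x1,y0,y1=box; z[y0:y1,x0:x1]=255; k&=z
    return k
OR=((5,180,120),(14,255,255)); YE=((24,120,110),(33,255,255))
E
python3 - <<'E'
from h import *
T=cv2.imread("pics/top0.png")[:,:,::-1].copy(); S=cv2.imread("pics/side0.png")[:,:,::-1].copy()
def rep(n,im,c,box,z,tag):
    k=mask(im,*c,box); p=np.argwhere(k)[:,::-1].astype(float)
    r=cv2.minAreaRect(p.astype(np.float32)); mid=np.array(r[0])
    print(n,tag,len(p),p.mean(0).round(1),p.min(0),p.max(0),r,onz(n,[p.mean(0),mid],z).round(4).tolist()); return k
rep("top",T,OR,(215,320,160,215),.093,"flap")
rep("top",T,YE,(270,315,175,205),.069,"roll")
rep("side",S,OR,(235,300,180,215),.073,"flap")
rep("side",S,YE,(260,305,200,225),.069,"roll")
c=T[155:220,215:320]; c2=S[165:250,225:320]
o=np.zeros((588,784,3),np.uint8); a=cv2.resize(c,None,fx=5,fy=5,interpolation=2);b=cv2.resize(c2,None,fx=2.9,fy=2.9,interpolation=2)
o[:a.shape[0],:a.shape[1]]=a; o[330:330+b.shape[0],:b.shape[1]]=b
cv2.imwrite("pics/crop.png",o[:,:,::-1])
E
```

```text
top flap 326 [298.  184.7] [262. 160.] [319. 214.] ((290.5, 187.0), (54.0, 57.0), 90.0) [[0.4803, -0.1494, 0.093], [0.4736, -0.1254, 0.093]]
top roll 62 [289.3 188.6] [283. 182.] [296. 195.] ((289.5, 188.5), (13.0, 13.0), 90.0) [[0.4734, -0.1237, 0.069], [0.4737, -0.1243, 0.069]]
side flap 10 [268.2 199.1] [256. 189.] [279. 204.] ((268.8133239746094, 197.12759399414062), (9.919090270996094, 23.736513137817383), 72.34986877441406) [[0.4775, -0.0536, 0.073], [0.4871, -0.0413, 0.073]]
side roll 115 [280.4 212.7] [273. 206.] [289. 218.] ((281.0, 212.0), (12.0, 16.0), 90.0) [[0.4596, -0.1451, 0.069], [0.4633, -0.1423, 0.069]]
```

View pics/crop.png

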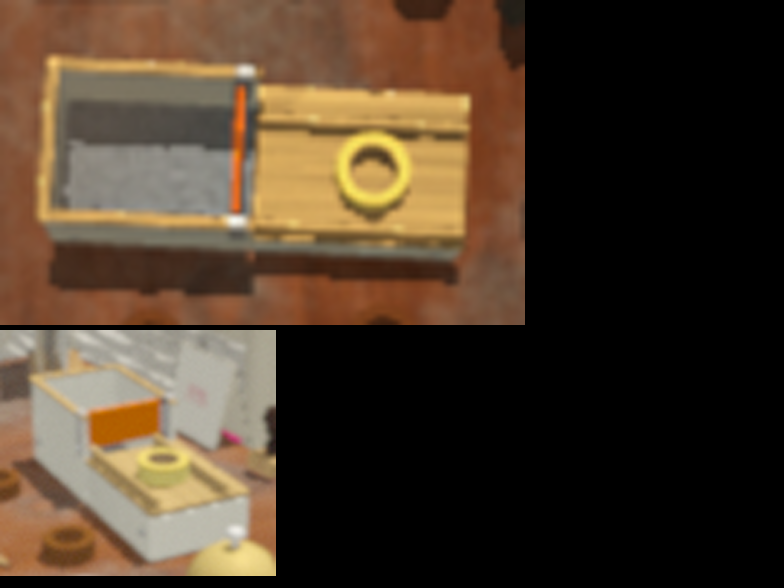

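The crop confirms the target: the plain yellow roll sits on the wooden lane, about (374,171) in the crop, or (289.8,189.2) in the raw top picture. The flap's top edge runs from crop (241,85) to (236,212).

Run:
```python
from h import *
f=lambda p:np.array(p,float)/5+[215,155]-0.4
P=lambda n,p,z:print(n,onz("top",f(p),z).round(4).tolist())
P("flap ends",[(241,85),(236,212)],.093)
P("jamb tops",[(247,70),(238,222)],.096)
P("roll",[(374,171)],.069)
P("lane far corners (outer, guide top)",[(468,95),(464,241)],.062)
P("lane near flap",[(258,87),(255,236)],.062)
P("well rim outer",[(48,56),(40,218)],.093)
T=cv2.imread("pics/top0.png")[:,:,::-1].copy(); S=cv2.imread("pics/side0.png")[:,:,::-1].copy()
p=np.argwhere(mask(T,(4,150,100),(15,255,255),(257,268,169,200)))[:,::-1].astype(np.float32)
print(len(p),p.mean(0),cv2.fitLine(p,2,0,.01,.01).ravel(),onz("top",p.mean(0),.093))
p=np.argwhere(mask(S,(4,180,100),(15,255,255),(250,285,185,210)))[:,::-1].astype(np.float32)
print(len(p),p.mean(0),p.min(0),p.max(0),onz("side",p.mean(0),.073))
p=np.argwhere(mask(S,(20,90,110),(33,255,255),(270,292,203,220)))[:,::-1]; print(len(p),p.min(0),p.max(0),onz("side",(p.min(0)+p.max(0))/2,.06))
```

```text
flap ends [[0.5263, -0.0398, 0.093], [0.4443, -0.0339, 0.093]]
jamb tops [[0.5352, -0.0439, 0.096], [0.4374, -0.0349, 0.096]]
roll [[0.4727, -0.124, 0.069]]
lane far corners (outer, guide top) [[0.5228, -0.1883, 0.062], [0.4265, -0.1803, 0.062]]
lane near flap [[0.5324, -0.0516, 0.062], [0.4339, -0.0462, 0.062]]
well rim outer [[0.5491, 0.0826, 0.093], [0.4443, 0.0892, 0.093]]
45 [262.22223 184.     ] [ 5.0369237e-02 -9.9873066e-01  2.6222223e+02  1.8400000e+02] [[ 0.4860252  -0.03659707  0.093     ]]
24 [265.95834 197.125  ] [256. 189.] [279. 204.] [[ 0.4800847  -0.03685286  0.073     ]]
309 [270 203] [291 219] [[ 0.47712989 -0.11869334  0.06      ]]
```

Request:
servo_tool --moves '[0,0,3,0,0,0.159,50,35,-66,3,0,0,0.159,50,35,-66,3,0,0,0.159,50,35,-66,3,0,0,0.159,50,35,-66,3,0,0,0.159,50,35,-66,3,0,0,0.159,50,35,-66,3,0,0,0.159,50,35,-66,3,0,0,0.159,50,35,-66,3,0,0,0.159,50,35,-66,3,0,0,0.159,50,35,-66,3,0,0,0.159,50,35,-66,3,0,0,0.159,50,35,-66,3,0,0,0.159,50,35,-66,3,0,0,0.159,50,35,-66,3,0,0,0.159,50,35,-66,3,0,0,0.159,50,35,-66,3,0,0,0.159,50,35,-66,3,0,0,0.159,50,35,-66,3,0,0,0.159,50,35,-66,3,0,0,0.159,50]'

```text
time: 1.77
tool_pos: [0.476, -0.1291, 0.2591]
tcp_rot: [-3.141, -0.002, 3.069]
wrist_force: [1.5, -0.0, 0.1]
grip_width: 0.0686
grasp_force: 0.0
```

Run:
```python
from h import *
print({k:np.round(v,4) for k,v in ctrl.read_state().items() if k in("time","tool_pos","tcp_rot")})
m=optics.camera_model("wrist"); print(m)
im=optics.read_camera("wrist")
cv2.imwrite("pics/w1raw.png",im[:,:,::-1]); np.save("m1.npy",m,allow_pickle=True)
cv2.imwrite("pics/w1.png",cv2.resize(im,(768,576),interpolation=2)[:,:,::-1])
```

```text
{'time': np.float64(1.7667), 'tool_pos': array([ 0.476 , -0.1291,  0.2591]), 'tcp_rot': array([-3.1408e+00, -2.2000e-03,  3.0686e+00])}
{'camera_matrix': array([[297.31863964,   0.        , 252.33897201],
       [  0.        , 297.31863964, 189.26801292],
       [  0.        ,   0.        ,   1.        ]]), 'origin': array([ 0.39168948, -0.1233774 ,  0.40305524]), 'rotation': array([2.81179675e+00, 9.55633090e-04, 1.49673465e+00])}
```

View pics/w1.png

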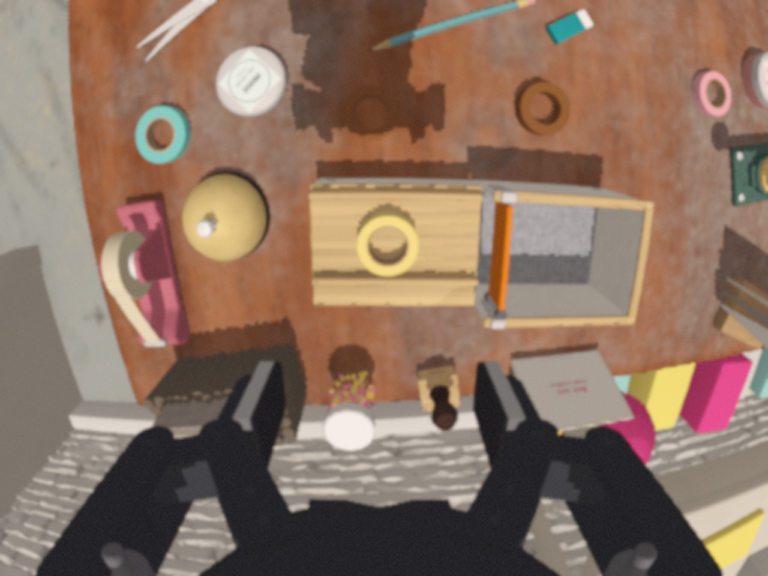

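The wrist view shows the roll ring at (387,245), the jamb tops at (507,197) and (497,323), and the lane corners at (311,188), (481,190), (314,305) and (478,305).

Run:
```python
from h import *
m=np.load("m1.npy",allow_pickle=True).item()
P=lambda n,p,z:print(n,onz("wrist",np.array(p,float)/1.5,z,m).round(4).tolist())
P("roll",[(387.5,245)],.069)
P("jamb",[(507,198),(497,323)],.096)
P("flap edge",[(508,206),(503,312)],.093)
P("lane outer",[(311,188),(481,190),(314,305),(478,305)],.062)
P("guide inner top far",[(312,277),(478,275)],.062)
P("well rim far end",[(652,203),(634,323)],.093)
P("teal,pink brown",[(162,133)],.015)
im=cv2.imread("pics/w1raw.png")[:,:,::-1].copy()
k=mask(im,(22,110,150),(33,255,255),(230,290,135,195)); p=np.argwhere(k)[:,::-1]; print(len(p),p.min(0),p.max(0)); P("roll mask",[1.5*(p.min(0)+p.max(0))/2],.069)
```

```text
roll [[0.4746, -0.1229, 0.069]]
jamb [[0.439, -0.0358, 0.096], [0.535, -0.0427, 0.096]]
flap edge [[0.4453, -0.0342, 0.093], [0.5275, -0.0373, 0.093]]
lane outer [[0.4265, -0.1784, 0.062], [0.437, -0.0472, 0.062], [0.5226, -0.187, 0.062], [0.5328, -0.0508, 0.062]]
guide inner top far [[0.4982, -0.1856, 0.062], [0.5064, -0.0508, 0.062]]
well rim far end [[0.4456, 0.0908, 0.093], [0.549, 0.0846, 0.093]]
teal,pink brown [[0.3625, -0.3221, 0.015]]
716 [238 142] [278 183]
roll mask [[0.4736, -0.1232, 0.069]]
```

Request:
servo_tool --moves '[0,0.1,-4,0,0,0,50,0,0.1,-8,0,0,0,50,0,0.1,-12,0,0,0,50,0,0.1,-15,0,0,0,50,0,0.1,-17,0,0,0,50,0,0.1,-18,0,0,0,50,0,0.1,-18.5,0,0,0,50,0,0.1,-19,0,0,0,50,0,0.1,-19.5,0,0,0,50,0,0.1,-20,0,0,0,50,0,0.1,-20.3,0,0,0,50,0,0.1,-20.6,0,0,0,50,0,0.1,-20.6,0,0,0,50,0,0.1,-20.6,0,0,0,50,0,0.1,-20.6,0,0,0,50]'

```text
time: 3.07
tool_pos: [0.4744, -0.1233, 0.0556]
tcp_rot: [-3.142, 0.0, 3.073]
wrist_force: [0.1, 0.4, 1.2]
grip_width: 0.0686
grasp_force: 0.0
```

Run:
```python
from h import *
s=ctrl.read_state(); print(s["tool_pos"],s["tcp_rot"],s["wrist_force"])
m=optics.camera_model("wrist"); im=optics.read_camera("wrist"); cv2.imwrite("pics/w2.png",cv2.resize(im,(768,576),interpolation=2)[:,:,::-1])
```

```text
[ 0.4743759  -0.12327899  0.05558277] [-3.14152426e+00  3.80129969e-04  3.07273281e+00] [0.11903859 0.35588452 1.19694098]
```

View pics/w2.png

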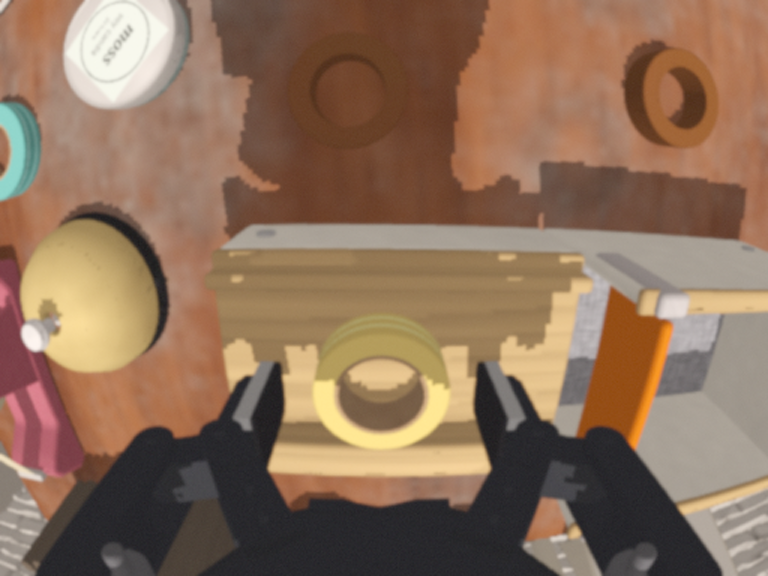

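The two fingers stand astride the roll, which is centred at (381,380), with the pad tips at (265–280,362) and (478–500,362). I'll check the tip height next.

Run:
```python
from h import *
for p in [(281,364),(477,364),(265,362),(495,362)]:
    o,d=ray("wrist",np.array(p,float)/1.5)
    d=d[0]; t=(0.4634-o[0])/d[0]; print(p,(o+t*d).round(4))
```

```text
(281, 364) [ 0.4634 -0.1575  0.0645]
(477, 364) [ 0.4634 -0.0906  0.0727]
(265, 362) [ 0.4634 -0.1639  0.0625]
(495, 362) [ 0.4634 -0.0844  0.0725]
```

Request:
servo_tool --moves '[0,0,-0.2,0,0,0,50,0,0,-0.4,0,0,0,50,0,0,-0.6,0,0,0,50,0,0,-0.6,0,0,0,50,0,0,-0.6,0,0,0,50]'

```text
time: 3.53
tool_pos: [0.4741, -0.1232, 0.0491]
tcp_rot: [3.142, -0.0, 3.073]
wrist_force: [0.3, -0.3, -0.2]
grip_width: 0.0686
grasp_force: 0.0
```

Request:
servo_tool --moves '[0.04,0.5,0,0,0,0,50,0.07,1,0,0,0,0,50,0.11,1.5,0,0,0,0,50,0.15,2,0,0,0,0,50,0.18,2.5,0,0,0,0,50,0.22,3,0,0,0,0,50,0.25,3.5,0,0,0,0,50,0.29,4,0,0,0,0,50,0.33,4.5,0,0,0,0,50,0.37,5,0,0,0,0,50,0.4,5.5,0,0,0,0,50,0.44,6,0,0,0,0,50,0.47,6.5,0,0,0,0,50,0.51,7,0,0,0,0,50,0.51,7,0,0,0,0,50,0.51,7,0,0,0,0,50]'

```text
time: 4.87
tool_pos: [0.479, -0.0527, 0.0492]
tcp_rot: [3.141, -0.001, 3.074]
wrist_force: [-2.4, -0.4, 0.8]
grip_width: 0.0687
grasp_force: 1.0
```

Run:
```python
from h import *
im=optics.read_camera("wrist"); cv2.imwrite("pics/w3.png",cv2.resize(im,(768,576),interpolation=2)[:,:,::-1])
```

```text
(no output)
```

View pics/w3.png

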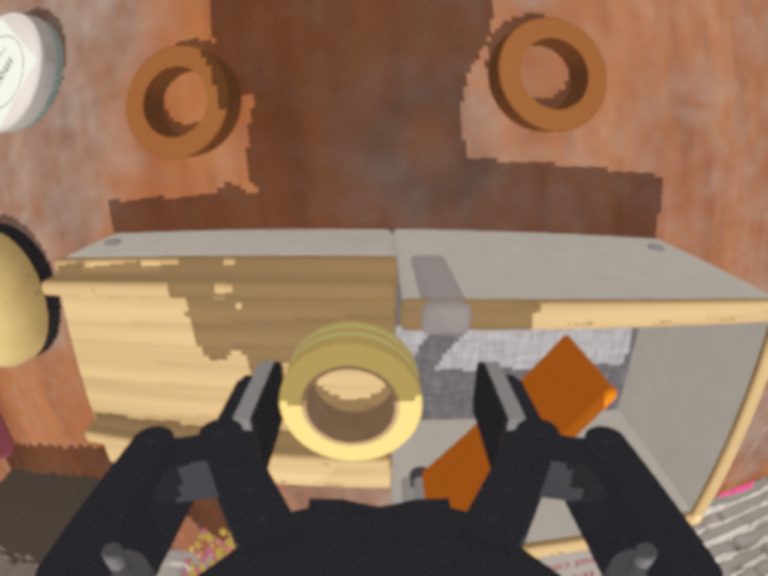

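The front finger holds the flap open (orange, 420–615, 340–510), and the rear finger is touching the roll at (350,390), just before the sill.

Request:
servo_tool --moves '[0.03,0.4,0,0,0,0,50,0.06,0.8,0,0,0,0,50,0.09,1.2,0,0,0,0,50,0.12,1.6,0,0,0,0,50,0.15,2,0,0,0,0,50,0.17,2.3,0,0,0,0,50,0.19,2.6,0,0,0,0,50,0.19,2.6,0,0,0,0,50,0.19,2.6,0,0,0,0,50,0.19,2.6,0,0,0,0,50,0.19,2.6,0,0,0,0,50,0.19,2.6,0,0,0,0,50]'

```text
time: 5.92
tool_pos: [0.4811, -0.0272, 0.0492]
tcp_rot: [3.141, -0.0, 3.073]
wrist_force: [-1.6, 0.6, 0.3]
grip_width: 0.0688
grasp_force: 0.9
```

Run:
```python
from h import *
im=optics.read_camera("wrist"); cv2.imwrite("pics/w4.png",cv2.resize(im,(768,576),interpolation=2)[:,:,::-1])
```

```text
(no output)
```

View pics/w4.png

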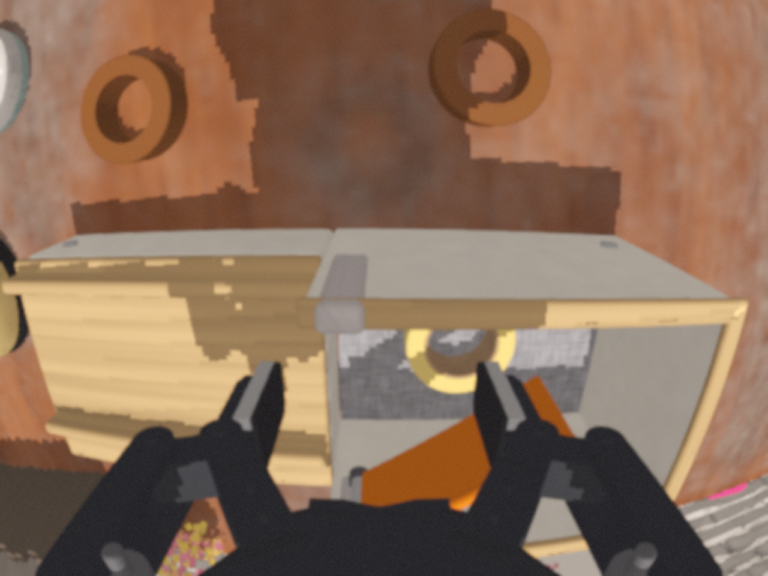

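The roll lies flat on the well floor at (460,350). Next I back the hand out along the lane so the flap follows it shut, then lift.

Request:
servo_tool --moves '[-0.07,-1,0,0,0,0,50,-0.15,-2,0,0,0,0,50,-0.22,-3,0,0,0,0,50,-0.29,-4,0,0,0,0,50,-0.37,-5,0,0,0,0,50,-0.44,-6,0,0,0,0,50,-0.51,-7,0,0,0,0,50,-0.55,-7.5,0,0,0,0,50,-0.55,-7.5,0,0,0,0,50,-0.55,-7.5,1,0,0,0,50,-0.55,-7.5,4,0,0,0,50,-0.55,-7.5,8,0,0,0,50,-0.55,-7.5,12,0,0,0,50,-0.55,-7.5,16,0,0,0,50,-0.55,-7.5,20,0,0,0,50,-0.55,-7.5,20,0,0,0,50,-0.55,-7.5,20,0,0,0,50,-0.55,-7.5,20,0,0,0,50]'

```text
time: 7.47
tool_pos: [0.4758, -0.1018, 0.2495]
tcp_rot: [3.142, 0.0, 3.073]
wrist_force: [0.5, 0.1, -0.3]
grip_width: 0.0687
grasp_force: 0.0
```

Run:
```python
from h import *
im=optics.read_camera("wrist"); cv2.imwrite("pics/w5.png",cv2.resize(im,(768,576),interpolation=2)[:,:,::-1])
```

```text
(no output)
```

View pics/w5.png

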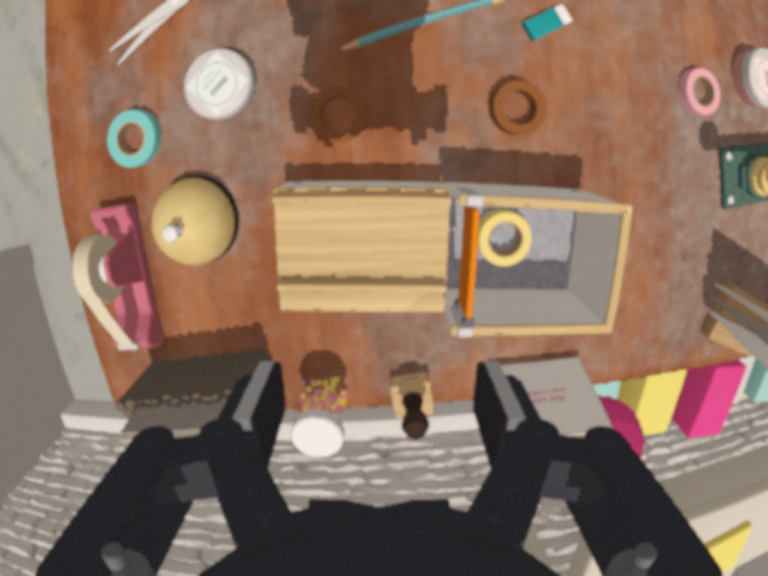

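The roll is flat in the well at (505,238), the flap is shut at (470,262), and everything else is where it was. I'm handing the job in.

```bash
python3 -c "
from plant import job; print(job.sign_off())"
```

```text
the job is handed in; nothing more can be done
None
```

Job handed in after about 7.5 s of robot time: the yellow roll lies flat in the well, the flap is shut, the hand is clear, and nothing else in the last wrist picture looks moved.

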